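# Swing the sample rack round to its stop and wedge it fast

### The job

Push the white sample-tube rack near its free corner so that it turns on its pivot pin until it bears firmly against the rubber-tipped stop, then slide the red wedge in against it until the rack stays clamped tight between wedge and stop, and let go. The samples are delicate: use just enough force, never more than 16 N on the rack or between rack and stop, keep the rack flat on its pin, and leave the bottle, the jar and the carton where they stand.

Things in the scene. Friction and masses are not known exactly. Their poses are not given: they have to be found in the camera images.
- dock: Fixed grey-painted plate, top 10 mm above the work surface, about 255 x 365 mm (x -160 to 95 mm, y -55 to 310 mm). Origin: axis of its steel pivot pin (12 mm, with a dark 22 mm cap, top 29 mm above the work surface), at work-surface height. z up, -x side faces the robot. When clamped, the rack's y axis lies along the dock's +y within about 0.08 rad.
- fence (a point): Centre of the top of the steel fence on the dock outside the wedge: 16 mm wide (x), 130 mm long (y), 12 mm tall above the plate. Only an obstacle.
- rack: Loose white tube rack, 0.2 to 0.45 kg, flat on the plate, turning on the pin through a corner hole (about 1 mm play). Origin: hole axis, underside. Own frame: x -72 to 18, y -18 to 142 mm; floor 8 mm thick; solid block at y 22 to 142 is 43 mm tall, capped tubes reach 70 mm. Starts 0.45 to 0.8 rad counter-clockwise (from above) of the dock; push it clockwise.
- push_spot (a point): Spot to push, near the rack's free corner: on the rack's x = -72 mm side (towards the robot), 115 mm along from the pin hole, 22 mm above the underside. It runs on an arc about the pin; sliding the rack takes roughly 1 to 4 N here. The opposite side (x = +18 mm) meets the stop.
- stop: Yellow fixed housing, 34 x 34 x 40 mm tall, on the plate at dock x = 70, y = 126 mm; origin: centre of its underside, axes as the dock's. A plunger with a 20 mm round black rubber tip points along -x, 22 mm above the plate. Tip 44 to 60 mm in front of the origin: its setting differs each time, is not measured and must be felt. It does not yield.
- wedge (a joint): Travel of the red wedge in m: 0 = drawn back (start), at most 0.098; it slides along the dock's -y beside the rack's x = -72 mm side, thin end first, its face gaining 0.35 mm towards the rack per mm. It meets a seated rack's corner after 33 to 92 mm. Friction about 2 N; self-locking, stays where left; a push of 8 to 11 N in all clamps well.
- wedge_grip (a point): Centre of the rear (dock +y) face of the wedge's red upright push block, 24 mm above the dock's plate; the block is 34 mm wide (x), 22 mm thick (y, lying on the -y side of this point) and its top is 22 mm above this point. It moves with the wedge.
- dropper: White dropper bottle with blue cap, 34 mm diameter, 85 mm tall; origin at the centre of its underside. Leave alone.
- jar: Amber jar with white cap, 56 mm diameter, 75 mm tall; origin at the centre of its underside. Leave alone.
- carton: Brown carton, 60 x 85 x 55 mm tall; origin at the centre of its underside. Leave alone.
Things that resemble listed ones, but are neither listed nor needed, are in the scene too. Of the things that look like the rack, the middle-sized one is meant.

How it is judged:
By the outcome, as a careful person would: the job done as asked, in the order asked, and still so for the second after the job is handed in, with the robot touching nothing.
It also fails if it takes over 72 s, if anything falls off the work surface, if the arm or the gripper's body presses on something with over 40 N, if the wrist force passes 120 N, or if a joint passes its speed limit or range.

### The arm

A 6-joint arm with a two-finger parallel gripper is mounted at the origin on the work surface. World frame = base frame: x ahead of the robot, y to its left, z up, the work surface at z = 0. Lengths are in m, angles in rad, forces in N, time in s.
With the tool pointing down it reaches from about 0.275 to 0.75 m from the base axis. Payload 10.2 kg.
Tool frame: the origin (TCP) lies at the very end of the fingers, on their centre line; the grasp point (between the pads) lies 19 mm behind it (ctrl.tcp_to_grasp is the distance from the TCP to the grasp point, in m); y points along the fingers, z is the direction in which the jaws open and shut, and the axes are right-handed (so a half turn about y gives the same grasp; the last joint's range is limited). The gripper opens to 85 mm and grips with 20 to 120 N. Pads are 22 mm wide; open, the fingers measure 114 mm over their backs; the gripper's body (76 mm by 85 mm) begins 54 mm behind the grasp point. The pads swing forward as they close: fully open they stand 13 mm farther back than shut.
Start: joints at [-1.334, 0.313, 1.498, -0, 1.331, -0.223], TCP at [0.233, -0.47, 0.231] pointing down, gripper open.
Joint ranges: [-2.94, 2.94], [-0.97, 2.17], [0.19, 2.56], [-1.23, 4.37], [0.02, 3.11], [-2.88, 2.88]. Speed limits (rad/s): [2.39, 2.39, 3.01, 3.14, 3.14, 3.14].

### API

Orientations are given as a unit quaternion [w, x, y, z].
In Python, from bench import ctrl, viewer, order gives the robot as it stands.
- The arm moves only by the tool move_arm, never from a script. Its argument "moves" is one flat list of numbers, 5 for each row, row after row: the finger opening in cm, from 0 to 8.54, then the shift along the tool's x, y, z in cm, then the turn about the tool's y in rad. In form: [jaw, x, y, z, spin, jaw, x, y, z, spin, ...]. A call has 1 to 10 rows; each row is the pose to reach, as a shift and turn from the pose commanded when the call began, along the tool's axes at that moment; what a row does not reach only later rows make up. A row lasts 1/10 s, in which the tool goes at most 50 mm and 8.59 degrees, less where a joint would pass 70% of its speed; a pose out of reach is approached as far as the arm can. A call with a gripper value outside its range is refused whole. The fingers move at their own pace and stop on an object; the grip force is fixed at half the most. Time passes only in rows, so rows that repeat a pose let the fingers close. It gives the time, the measured TCP pose, the force and the opening at its end, in the units of the state.
- ctrl.state(): the state, without advancing time (a new reading comes with each control period).
- viewer.read_camera(name): name is "scene" or "top"; returns (picture, depth): 480x640x3 uint8, blue, green, red; 480x640 float32, m along the optical axis (not along the pixel's ray), 0 where there is no reading.
- viewer.camera_params(name): a dict with "camera_matrix" (3x3 intrinsics, pixels), "position" and "attitude" of the camera in the world. Camera axes: x right, y up, looking along -z (the intrinsics and any distortion apply to the point x, -y, -z); pixel columns grow to the right and rows downward; lengths in m; the calibration is good to about 2 mm. A picture is of the moment at which its call begins. camera_params takes no time and is no camera call.
- order.job_done(): hands the job in, once; it reports no verdict.
The state is a dict: "t": time; "joint_positions": joint angles; "qd": joint speeds; "joint_efforts": joint torques, N m; "ee_pos": TCP position; "tool_rot": TCP orientation; "wrist_force": force on the tool from outside, world axes, zero at the start; "moment": the same for the moment, N m; "gripper_width": finger opening in m.
Only numpy, scipy, OpenCV 4.12 (cv2) and the standard library are available. Lean on these libraries where they do the work, as an engineer would, in place of code of your own. Each camera call takes 0.05 s, during which the arm holds its last target. There are 200 camera calls.

## Working session

There is one attempt and no reset: what is moved stays moved. The work goes in short steps, Python scripts to look and compute and a tool call to move; the robot and the scene stay as the last step left them, time stands still between calls to the robot, and variables do not carry over. Pictures are saved under pics/ and viewed, about 8 in all and at most 12, crops included, and the job is handed in when it is done.

Besides the shell and the picture viewer there is one more tool, called by a JSON object that holds its "method" and its "body". move_arm: Moves the arm, as the interface text tells. Its arguments: {"type":"object","properties":{"moves":{"type":"array"}},"required":["moves"]}

```bash
mkdir -p pics
cat > h.py <<'E'
import numpy as np, cv2
from bench import ctrl, viewer, order
from scipy.spatial.transform import Rotation as R
def cam(n):
    p=viewer.camera_params(n); K=np.array(p["camera_matrix"]); t=np.array(p["position"]); a=np.array(p["attitude"])
    M=a if a.shape==(3,3) else R.from_quat(np.r_[a[1:],a[0]]).as_matrix()
    return K,t,M,p
def ray(n,u,v,z):
    K,t,M,_=cam(n); d=M@np.array([(u-K[0,2])/K[0,0],-(v-K[1,2])/K[1,1],-1]); return t+d*(z-t[2])/d[2]
def cloud(n,dep):
    K,t,M,_=cam(n); v,u=np.mgrid[:480,:640]
    c=np.stack([(u-K[0,2])/K[0,0]*dep,-(v-K[1,2])/K[1,1]*dep,-dep],-1); return c@M.T+t
def proj(n,P):
    K,t,M,_=cam(n); c=(np.atleast_2d(P)-t)@M; return np.c_[K[0,2]-K[0,0]*c[:,0]/c[:,2],K[1,2]+K[1,1]*c[:,1]/c[:,2]]
E
python3 - <<'E'
from h import *
for n in("scene","top"):
    im,d=viewer.read_camera(n); cv2.imwrite(f"pics/{n}0.png",im); np.save(n+"0.npy",d); print(cam(n)[3])
print(ctrl.state())
E
```

```text
{'camera_matrix': array([[448.83538995,   0.        , 320.47086567],
       [  0.        , 448.83538995, 242.38646633],
       [  0.        ,   0.        ,   1.        ]]), 'position': array([ 1.37456762, -0.43152316,  0.85875536]), 'attitude': array([0.75827906, 0.3699033 , 0.2466069 , 0.47683273])}
{'camera_matrix': array([[531.64772313,   0.        , 327.44095398],
       [  0.        , 531.64772313, 234.14341201],
       [  0.        ,   0.        ,   1.        ]]), 'position': array([ 0.18849521, -0.02032264,  1.56890089]), 'attitude': array([-0.70351406, -0.06241133,  0.05874654,  0.70549389])}
{'t': 0.1, 'joint_positions': array([-1.33438714e+00,  3.13400600e-01,  1.49836031e+00, -3.13008858e-06,
        1.33096500e+00, -2.23407413e-01]), 'qd': array([-0.00021465, -0.00135852, -0.00241575,  0.00082687, -0.0003151 ,
        0.00046899]), 'joint_efforts': array([ 2.29909361e-03, -4.12902582e+01, -2.60140389e+01, -2.89976197e-04,
        3.00653410e-03,  1.09917562e-05]), 'ee_pos': array([ 0.23291834, -0.47025765,  0.23078924]), 'tool_rot': array([ 0.16113787, -0.16114523,  0.68890137, -0.68810007]), 'wrist_force': array([ 0.14501742, -0.11754254, -0.08162452]), 'moment': array([ 0.03703765, -0.0051299 ,  0.03560476]), 'gripper_width': 0.08579435339901344}
```

View pics/top0.png

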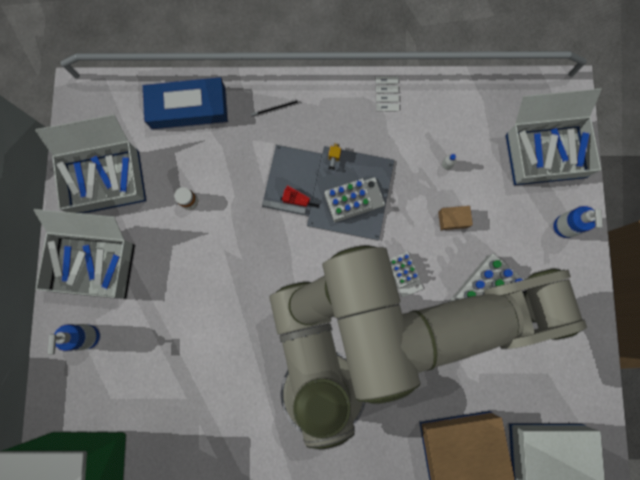

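View pics/scene0.png

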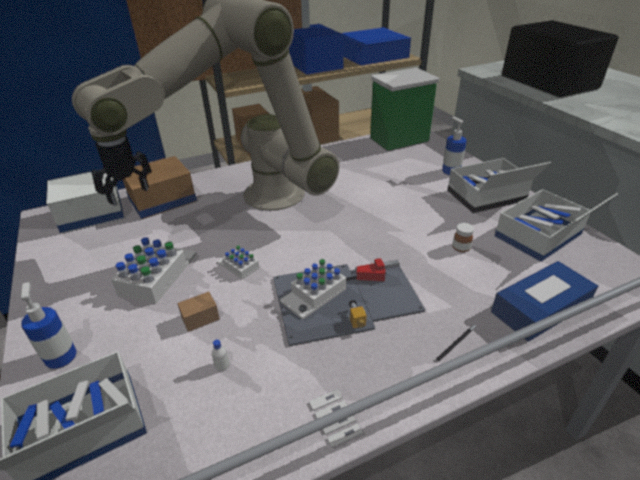

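The top view shows the dock around (262-395, 147-240): pin cap at (371,183), stop at (334,155), red wedge at (295,197), rack at (352,198). The dropper is at (451,161), the jar at (185,198) and the carton at (455,217). The scene view agrees.

Run:
```python
from h import *
a=cv2.imread("pics/top0.png")[140:250,255:405]; b=cv2.imread("pics/scene0.png")[245:345,265:435]
a=cv2.resize(a,(600,440),interpolation=2);b=cv2.resize(b,(510,300),interpolation=2)
cv2.imwrite("pics/crop0.png",a);cv2.imwrite("pics/crop1.png",b)
im=cv2.imread("pics/top0.png"); d=np.load("top0.npy"); P=cloud("top",d)
im2=cv2.imread("pics/scene0.png"); P2=cloud("scene",np.load("scene0.npy"))
for nm,I,PP in(("top",im,P),("scene",im2,P2)):
  hsv=cv2.cvtColor(I,cv2.COLOR_BGR2HSV)
  for c,lo,hi in(("yellow",(15,120,80),(35,255,255)),("red",(0,130,60),(8,255,255))):
    m=cv2.inRange(hsv,lo,hi)
    n,l,s,ce=cv2.connectedComponentsWithStats(m)
    for i in range(1,n):
      if s[i,4]>20:
        q=PP[l==i]; print(nm,c,s[i],ce[i].round(1),np.percentile(q,[2,50,98],axis=0).round(4).tolist())
for uv in((371,183),): print(ray("top",*uv,0.029),P[183,371])
print("plate z",P[150:153,285:290].reshape(-1,3).mean(0))
```

```text
top yellow [329 144  12  15 135] [334.6 151.3] [[0.6831, -0.0507, 0.0409], [0.702, -0.0358, 0.0512], [0.7246, -0.0179, 0.0579]]
top red [282 186  27  20 328] [294.6 196.9] [[0.5417, 0.0462, 0.0283], [0.562, 0.0855, 0.0445], [0.5926, 0.1144, 0.0629]]
scene yellow [351 307  15  20 226] [357.6 315.5] [[0.6873, -0.0535, 0.0224], [0.7118, -0.0388, 0.0503], [0.729, -0.0196, 0.0549]]
scene red [357 259  28  20 213] [370.4 269.1] [[0.5472, 0.045, 0.024], [0.5686, 0.0781, 0.0439], [0.5933, 0.1109, 0.0603]]
[ 0.6099783  -0.14315197  0.029     ] [ 0.60936285 -0.14297261  0.03124859]
plate z [0.7164832  0.11043593 0.01218282]
```

View pics/crop0.png

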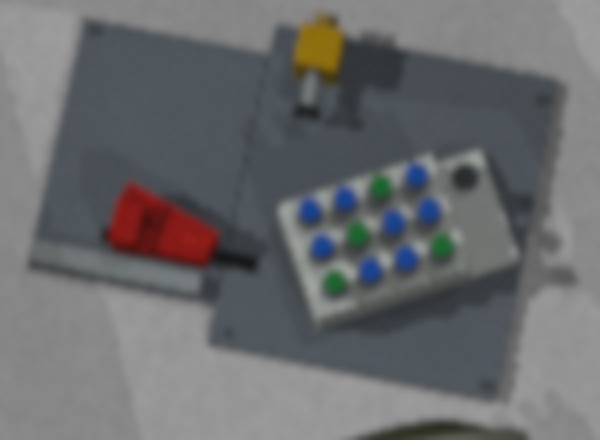

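View pics/crop1.png

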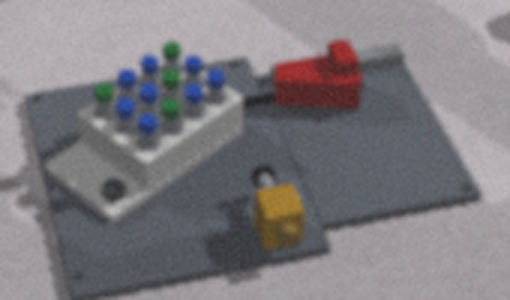

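Run:
```python
from h import *
f=lambda x,y,z: ray("top",255+(x+.5)/4-.5,140+(y+.5)/4-.5,z)
for nm,x,y,z in (("UR",565,85,.01),("LR",505,400,.01),("UL",80,18,.01),("LL",28,268,.01),("LLmain",208,345,.01),("pin",465,178,.029),("stopA",300,15,.05),("rackUR",483,148,.018),("rackLR",518,250,.018),("rackLL",318,325,.053),("rackUL",277,207,.053),("rackblkUR",437,152,.053)):
    print(nm,f(x,y,z).round(4))
ur,lr,ul,ll=[f(*q,.01) for q in((565,85),(505,400),(80,18),(28,268))]
for a,b in((lr,ur),(ll,ul)): d=b-a; print("x-dir ang",np.arctan2(d[1],d[0]),np.hypot(*d[:2]))
d=f(208,345,.01)-lr; print("y-dir ang",np.arctan2(d[1],d[0])-np.pi/2,np.hypot(*d[:2]))
g=lambda x,y,z: ray("scene",265+(x+.5)/3-.5,245+(y+.5)/3-.5,z)
print("scene pin",g(114,188,.029),"stop top ctr",g(278,196,.05),"blk top",g(342,47,.056))
# masks with depth: stop top & wedge block top
for n in("top","scene"):
  I=cv2.imread(f"pics/{n}0.png"); P=cloud(n,np.load(n+"0.npy")); hsv=cv2.cvtColor(I,cv2.COLOR_BGR2HSV)
  for c,lo,hi,zt in(("yellow",(15,120,80),(35,255,255),.047),("red",(0,130,60),(8,255,255),.052)):
    m=(cv2.inRange(hsv,lo,hi)>0)&(P[...,2]>zt); v,u=np.nonzero(m)
    print(n,c,m.sum(),u.mean(),v.mean(),ray(n,u.mean(),v.mean(),.05 if c=="yellow" else .056).round(4), "zmax",P[m][:,2].max())
```

```text
UR [ 0.6845 -0.2216  0.01  ]
LR [ 0.4416 -0.1711  0.01  ]
UL [0.7394 0.1488 0.01  ]
LL [0.5432 0.185  0.01  ]
LLmain [0.4838 0.0495 0.01  ]
pin [ 0.6065 -0.1427  0.029 ]
stopA [ 0.7269 -0.0199  0.05  ]
rackUR [ 0.6328 -0.1575  0.018 ]
rackLR [ 0.5538 -0.1823  0.018 ]
rackLL [ 0.4902 -0.0323  0.053 ]
rackUL [ 0.5786 -0.0026  0.053 ]
rackblkUR [ 0.6198 -0.1205  0.053 ]
x-dir ang -0.2046401242685421 0.24806801128979158
x-dir ang -0.18251468118414751 0.19952691405271308
y-dir ang -0.18932980779970587 0.22469253385092436
scene pin [ 0.60684024 -0.14237925  0.029     ] stop top ctr [ 0.69483097 -0.03152854  0.05      ] blk top [0.55811401 0.11137785 0.056     ]
top yellow 113 334.4778761061947 151.68141592920355 [ 0.7009 -0.0343  0.05  ] zmax 0.05907893060427183
top red 80 286.4875 195.5875 [0.5655 0.1068 0.056 ] zmax 1.5689008929578274
scene yellow 167 325.1556886227545 291.4610778443114 [ 0.5994 -0.0744  0.05  ] zmax 0.8587553625414547
scene red 43 373.16279069767444 257.27906976744185 [0.5396 0.1045 0.056 ] zmax 0.500119658262885
```

```bash
cat >> h.py <<'E'
PIN=np.array([.6067,-.1425]); TH=-.19
def rot(a): return np.array([[np.cos(a),-np.sin(a)],[np.sin(a),np.cos(a)]])
def dock(x,y): return PIN+rot(TH)@[x,y]
def todock(p): return rot(-TH)@(np.array(p)[:2]-PIN)
def axes(): 
    s=ctrl.state(); q=s["tool_rot"]; return s,R.from_quat(np.r_[q[1:],q[0]]).as_matrix()
def to(p):  # shift in tool cm to reach world p
    s,M=axes(); return (M.T@(np.array(p)-s["ee_pos"])*100).round(2)
E
python3 - <<'E'
from h import *
s,M=axes(); print(M.round(4)); 
def spot(phi,off,s=.115): return PIN+rot(phi)@[-.072-off,s]
for phi in (.315,.2,.1,0,-.1,-.19): print(phi,spot(phi,0),spot(phi,.011))
print("grip",dock(-.09,.249))
for a in("x","z"):
  v=M[:,0 if a=="x" else 2]; print(a,np.arctan2(v[1],v[0]))
p=spot(.315,.045); print(p,to([*p,.231]))
E
```

```text
[[-8.961e-01 -3.000e-04  4.438e-01]
 [-4.438e-01  1.100e-03 -8.961e-01]
 [-2.000e-04 -1.000e+00 -1.100e-03]]
0.315 [ 0.50261377 -0.0554652 ] [ 0.49215501 -0.05887318]
0.2 [ 0.51328823 -0.04409654] [ 0.5025075 -0.0462819]
0.1 [ 0.52357886 -0.03526253] [ 0.51263381 -0.03636069]
0 [ 0.5347 -0.0275] [ 0.5237 -0.0275]
-0.1 [ 0.54654054 -0.02088651] [ 0.5355955  -0.01978835]
-0.19 [ 0.55771447 -0.01597167] [ 0.54691242 -0.01389422]
grip [0.56534548 0.11901636]
x -2.6817754419748487
z -1.1109788408226173
[ 0.45982793 -0.06940694] [-3.812e+01  2.000e-02 -2.585e+01]
```

{"method": "move_arm", "body": {"moves": [0,-4,0,-2.7,0.1,0,-8,0,-5.4,0.2,0,-12,0,-8.1,0.3,0,-16,0,-10.9,0.4,0,-20,0,-13.6,0.5,0,-24,0,-16.3,0.6,0,-28,0,-19,0.65,0,-32,0,-21.7,0.65,0,-36,0,-24.4,0.65,0,-38.1,0,-25.9,0.65]}}

```text
t: 1.1
ee_pos: [0.4603, -0.0663, 0.2311]
tool_rot: [-0.066, 0.066, 0.704, -0.704]
wrist_force: [0.5, -1.1, 0.4]
gripper_width: 0.0
```

Run:
```python
from h import *
s,M=axes(); print(s["t"],s["ee_pos"],M.round(3).tolist(),s["wrist_force"],s["gripper_width"])
im,d=viewer.read_camera("top"); P=cloud("top",d); im2,_=viewer.read_camera("scene")
cv2.imwrite("pics/s2.png",cv2.resize(im2[170:350,180:420],(800,600),interpolation=2))
```

```text
1.1 [ 0.46027967 -0.06633975  0.23110898] [[-0.982, -0.0, -0.187], [0.187, 0.001, -0.982], [0.0, -1.0, -0.001]] [ 0.46260804 -1.05010015  0.40582957] 1.4924997212601616e-05
```

View pics/s2.png

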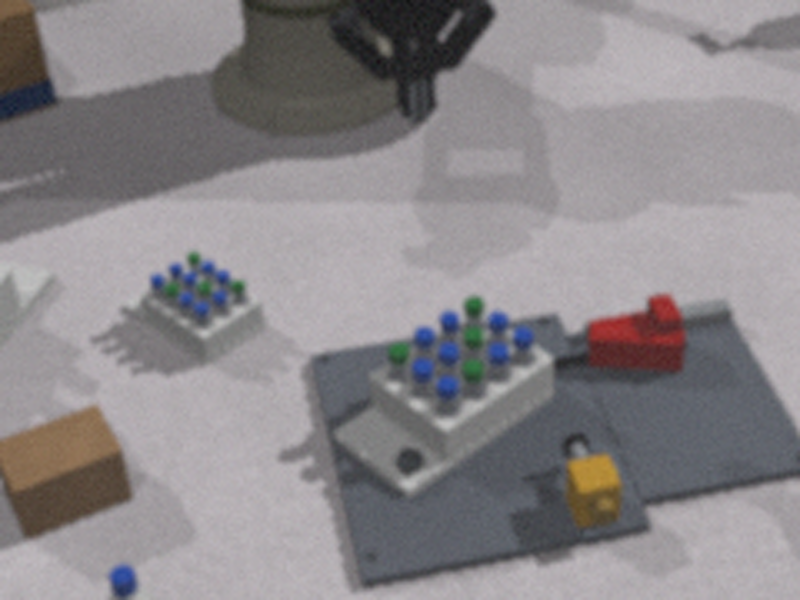

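{"method": "move_arm", "body": {"moves": [0,0,5,0,0,0,0,10,0,0,0,0,15,0,0,0,0,19,0,0,0,0,20.1,0,0,0,0,20.1,0,0,0,0,20.1,0,0]}}

```text
t: 1.9
ee_pos: [0.4604, -0.07, 0.0319]
tool_rot: [0.066, -0.068, -0.704, 0.704]
wrist_force: [0.0, -0.2, -0.1]
gripper_width: -0.0004
```

Run:
```python
from h import *
s,M=axes(); print(s["t"],s["ee_pos"],s["wrist_force"],M[:,0],M[:,2])
for p in((.484,-.067),(.489,-.068),(.4967,-.058),(.5086,-.047),(.5215,-.036),(.534,-.025),(.547,-.014)): print(p,to([*p,.03]))
```

```text
1.9 [ 0.46043134 -0.07002356  0.03192142] [ 0.02192856 -0.16257683 -0.10422501] [-0.98190755  0.18934369 -0.00255675] [-1.89345776e-01 -9.81910292e-01  5.96055959e-04]
(0.484, -0.067) [-2.26  0.2  -0.74]
(0.489, -0.068) [-2.77  0.2  -0.74]
(0.4967, -0.058) [-3.33  0.2  -1.87]
(0.5086, -0.047) [-4.29  0.2  -3.17]
(0.5215, -0.036) [-5.35  0.2  -4.5 ]
(0.534, -0.025) [-6.37  0.2  -5.81]
(0.547, -0.014) [-7.44  0.21 -7.14]
```

{"method": "move_arm", "body": {"moves": [0,-1.2,0,-0.4,0,0,-2,0,-0.7,0,0,-2.2,0,-0.7,0,0,-2.4,0,-0.7,0,0,-2.5,0,-0.7,0,0,-2.6,0,-0.7,0]}}

```text
t: 2.5
ee_pos: [0.4862, -0.0674, 0.0304]
tool_rot: [0.067, -0.067, -0.704, 0.704]
wrist_force: [0.1, 0.2, 0.1]
gripper_width: 0.0
```

{"method": "move_arm", "body": {"moves": [0,-0.1,0,0,0,0,-0.2,0,0,0,0,-0.3,0,-0.15,0,0,-0.4,0,-0.3,0,0,-0.5,0,-0.5,0,0,-0.6,0,-0.7,0]}}

```text
t: 3.1
ee_pos: [0.4935, -0.0614, 0.0302]
tool_rot: [-0.067, 0.067, 0.704, -0.704]
wrist_force: [-1.4, 0.1, -1.2]
gripper_width: 0.0001
```

{"method": "move_arm", "body": {"moves": [0,-0.1,0,-0.2,0,0,-0.2,0,-0.4,0,0,-0.35,0,-0.65,0,0,-0.5,0,-0.9,0,0,-0.7,0,-1.15,0,0,-0.9,0,-1.4,0,0,-1.1,0,-1.65,0,0,-1.3,0,-1.9,0,0,-1.5,0,-2.15,0,0,-1.7,0,-2.4,0]}}

```text
t: 4.1
ee_pos: [0.515, -0.0411, 0.0303]
tool_rot: [0.067, -0.067, -0.704, 0.704]
wrist_force: [-0.5, -0.7, -0.4]
gripper_width: 0.0006
```

{"method": "move_arm", "body": {"moves": [0,-0.2,0,-0.25,0,0,-0.4,0,-0.5,0,0,-0.6,0,-0.75,0,0,-0.8,0,-1.0,0,0,-1.0,0,-1.25,0,0,-1.15,0,-1.5,0,0,-1.3,0,-1.75,0]}}

```text
t: 4.8
ee_pos: [0.531, -0.0263, 0.0303]
tool_rot: [-0.067, 0.067, 0.704, -0.704]
wrist_force: [-1.0, 0.1, 0.5]
gripper_width: 0.0001
```

Run:
```python
from h import *
s,M=axes(); print(s["t"],s["ee_pos"],todock(s["ee_pos"]),s["wrist_force"],s["wrist_force"]@M,M[:,0])
im,_=viewer.read_camera("top");cv2.imwrite("pics/t3.png",cv2.resize(im[130:250,255:415],(800,600),interpolation=2))
```

```text
4.8 [ 0.53097412 -0.02633428  0.03027136] [-0.09630206  0.09977372] [-1.03002725  0.05224316  0.52962034] [ 1.0213749  -0.5295484   0.14337014] [-9.81977045e-01  1.89000208e-01  7.14043201e-05]
```

View pics/t3.png

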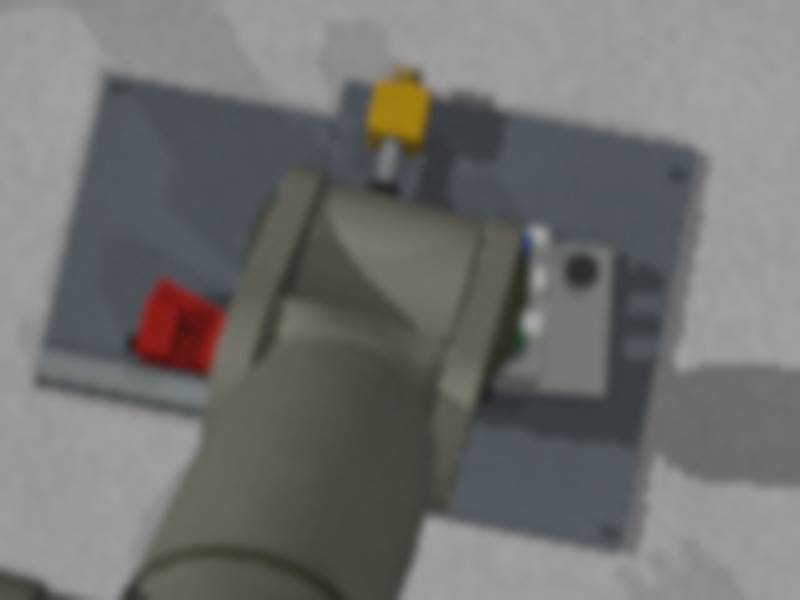

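{"method": "move_arm", "body": {"moves": [0,-0.1,0,-0.15,0,0,-0.2,0,-0.3,0,0,-0.3,0,-0.4,0,0,-0.4,0,-0.5,0]}}

```text
t: 5.25
ee_pos: [0.5358, -0.0223, 0.0303]
tool_rot: [-0.067, 0.067, 0.704, -0.704]
wrist_force: [-1.3, -1.0, -0.5]
gripper_width: -0.0002
```

{"method": "move_arm", "body": {"moves": [0,-0.05,0,-0.06,0,0,-0.1,0,-0.12,0,0,-0.15,0,-0.18,0,0,-0.2,0,-0.24,0]}}

```text
t: 5.65
ee_pos: [0.5382, -0.0204, 0.0303]
tool_rot: [0.067, -0.067, -0.704, 0.704]
wrist_force: [-1.6, -0.6, 0.3]
gripper_width: -0.0001
```

{"method": "move_arm", "body": {"moves": [0,-0.05,0,-0.06,0,0,-0.1,0,-0.12,0,0,-0.15,0,-0.18,0]}}

```text
t: 5.95
ee_pos: [0.54, -0.0189, 0.0303]
tool_rot: [-0.067, 0.067, 0.704, -0.704]
wrist_force: [-0.8, -1.1, -0.5]
gripper_width: 0.0002
```

{"method": "move_arm", "body": {"moves": [0,-0.04,0,-0.05,0,0,-0.08,0,-0.1,0,0,-0.12,0,-0.15,0]}}

```text
t: 6.25
ee_pos: [0.5415, -0.0176, 0.0303]
tool_rot: [-0.067, 0.067, 0.704, -0.704]
wrist_force: [-0.5, -1.2, -0.2]
gripper_width: 0.0003
```

{"method": "move_arm", "body": {"moves": [0,-0.05,0,-0.05,0,0,-0.1,0,-0.1,0,0,-0.15,0,-0.15,0]}}

```text
t: 6.55
ee_pos: [0.5432, -0.0165, 0.0303]
tool_rot: [0.067, -0.067, -0.704, 0.704]
wrist_force: [-1.1, -0.1, 0.8]
gripper_width: -0.0004
```

{"method": "move_arm", "body": {"moves": [0,-0.05,0,0,0,0,-0.1,0,0,0,0,-0.15,0,0,0]}}

```text
t: 6.85
ee_pos: [0.5446, -0.0166, 0.0303]
tool_rot: [-0.067, 0.067, 0.704, -0.704]
wrist_force: [-1.7, 1.2, -0.2]
gripper_width: -0.0002
```

{"method": "move_arm", "body": {"moves": [0,-0.05,0,0,0,0,-0.1,0,0,0,0,-0.15,0,0,0]}}

```text
t: 7.15
ee_pos: [0.5462, -0.017, 0.0303]
tool_rot: [-0.067, 0.067, 0.704, -0.704]
wrist_force: [-1.2, 1.1, 0.9]
gripper_width: 0.0002
```

{"method": "move_arm", "body": {"moves": [0,-0.05,0,0,0,0,-0.1,0,0,0]}}

```text
t: 7.35
ee_pos: [0.547, -0.0172, 0.0303]
tool_rot: [-0.067, 0.067, 0.704, -0.704]
wrist_force: [-1.9, 2.4, 2.0]
gripper_width: -0.0003
```

{"method": "move_arm", "body": {"moves": [0,-0.05,0,0,0,0,-0.1,0,0,0]}}

```text
t: 7.55
ee_pos: [0.548, -0.0174, 0.0302]
tool_rot: [-0.067, 0.067, 0.704, -0.704]
wrist_force: [-1.8, 1.4, 0.9]
gripper_width: 0.0001
```

{"method": "move_arm", "body": {"moves": [0,-0.05,0,-0.03,0,0,-0.1,0,-0.06,0]}}

```text
t: 7.75
ee_pos: [0.5491, -0.017, 0.0302]
tool_rot: [-0.067, 0.067, 0.704, -0.704]
wrist_force: [-0.4, 1.7, -0.6]
gripper_width: 0.0003
```

{"method": "move_arm", "body": {"moves": [0,-0.05,0,-0.03,0,0,-0.1,0,-0.06,0]}}

```text
t: 7.95
ee_pos: [0.5503, -0.0166, 0.0303]
tool_rot: [0.067, -0.067, -0.704, 0.704]
wrist_force: [-1.0, 1.2, -0.6]
gripper_width: -0.0002
```

{"method": "move_arm", "body": {"moves": [0,-0.04,0,-0.03,0,0,-0.08,0,-0.05,0]}}

```text
t: 8.15
ee_pos: [0.5511, -0.0164, 0.0303]
tool_rot: [0.067, -0.067, -0.704, 0.704]
wrist_force: [-2.4, -0.9, 0.9]
gripper_width: 0.0002
```

{"method": "move_arm", "body": {"moves": [0,-0.04,0,-0.03,0,0,-0.08,0,-0.05,0]}}

```text
t: 8.35
ee_pos: [0.5512, -0.0162, 0.0303]
tool_rot: [0.068, -0.066, -0.704, 0.704]
wrist_force: [-8.8, -3.1, 4.8]
gripper_width: 0.0001
```

{"method": "move_arm", "body": {"moves": [0,-0.04,0,-0.03,0,0,-0.08,0,-0.05,0]}}

```text
t: 8.55
ee_pos: [0.5513, -0.016, 0.0302]
tool_rot: [0.069, -0.066, -0.704, 0.704]
wrist_force: [-13.2, -3.2, 8.1]
gripper_width: -0.0
```

Run:
```python
from h import *
s,M=axes(); print(s["t"],s["ee_pos"],todock(s["ee_pos"]),s["wrist_force"]@M)
im,_=viewer.read_camera("scene");cv2.imwrite("pics/s4.png",cv2.resize(im[220:360,240:440],(800,560),interpolation=2))
```

```text
8.55 [ 0.55131677 -0.01600104  0.03015412] [-0.07827702  0.1137629 ] [12.36645594 -8.01079445  5.67746091]
```

View pics/s4.png

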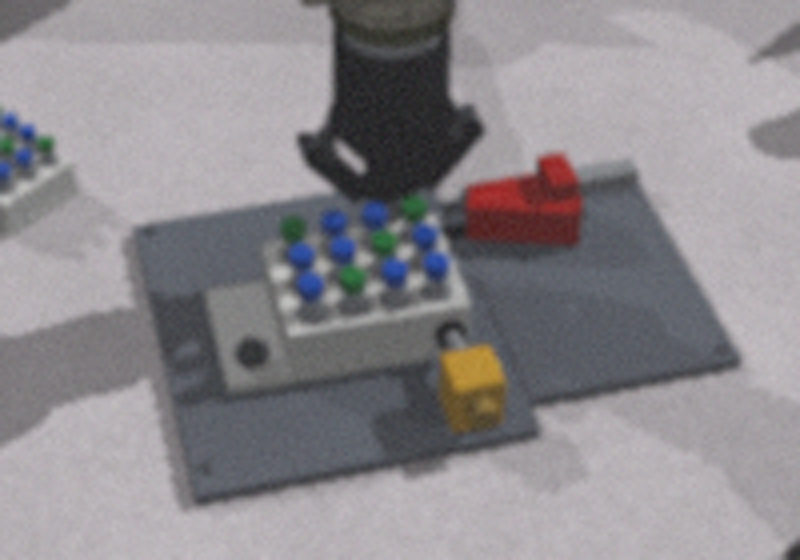

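The rack touches the black rubber tip at picture (450,333), and the reading is near the limit, so I back off straight away.

{"method": "move_arm", "body": {"moves": [0,0.05,0,0.03,0,0,0.1,0,0.05,0,0,0.2,0,0.05,0,0,0.4,0,0.05,0,0,1,0,0.05,0,0,2.5,0,0.05,0,0,4,0,0,0,0,4,0,0,0]}}

```text
t: 9.4
ee_pos: [0.5123, -0.0076, 0.0303]
tool_rot: [-0.067, 0.067, 0.704, -0.704]
wrist_force: [0.5, -0.2, -0.4]
gripper_width: 0.0002
```

Run:
```python
from h import *
s,M=axes(); print(s["t"],s["ee_pos"],todock(s["ee_pos"]),s["wrist_force"],M[:,0],M[:,2])
im,d=viewer.read_camera("scene");cv2.imwrite("pics/s5.png",im); P=cloud("scene",d)
hsv=cv2.cvtColor(im,cv2.COLOR_BGR2HSV); m=(cv2.inRange(hsv,(0,130,60),(8,255,255))>0)&(abs(P[...,2]-.056)<.006)
q=P[m&(P[...,1]<.2)]; D=np.array([todock(p) for p in q]); print(len(q),np.percentile(D,[2,50,98],axis=0).round(4))
for p in ((-.09,.285),(-.09,.27)): print(to([*dock(*p),.12]))
```

```text
9.4 [ 0.5123109  -0.00755967  0.03030559] [-0.11817517  0.11468576] [ 0.53728103 -0.24597648 -0.41257426] [-0.9820141   0.18880497  0.00099122] [-1.88805177e-01 -9.82014558e-01 -1.16154350e-04]
43 [[-0.1002  0.2276]
 [-0.0814  0.2363]
 [-0.069   0.2444]]
[ -2.69  -8.94 -17.05]
[ -2.69  -8.94 -15.55]
```

{"method": "move_arm", "body": {"moves": [0,0,-4,0,0,0,0,-8,0,0,0,0,-9,-3,0,0,-1,-9,-7,0,0,-2,-9,-11,0,0,-3,-9,-15,0,0,-3.2,-9,-17.5,0,0,-3.2,-9,-17.5,0,0,-3.2,-9,-17.5,0]}}

```text
t: 10.35
ee_pos: [0.5784, 0.1577, 0.1201]
tool_rot: [0.067, -0.067, -0.704, 0.704]
wrist_force: [-0.0, -1.0, 0.4]
gripper_width: 0.0001
```

Run:
```python
from h import *
s,M=axes(); print(s["t"],s["ee_pos"],todock(s["ee_pos"]),s["wrist_force"]@M)
im,d=viewer.read_camera("top");P=cloud("top",d)
hsv=cv2.cvtColor(im,cv2.COLOR_BGR2HSV); m=(cv2.inRange(hsv,(0,130,60),(8,255,255))>0)&(abs(P[...,2]-.056)<.007)
q=P[m&(abs(P[...,1]-.1)<.1)]; D=np.array([todock(p) for p in q]); print(len(q),np.percentile(D,[2,50,98],axis=0).round(4))
a=im[130:250,245:405]; cv2.imwrite("pics/t6.png",cv2.resize(a,(800,600),interpolation=2))
```

```text
10.35 [0.57841701 0.15767783 0.12013793] [-0.08446527  0.2894344 ] [-0.16398285 -0.41154083  0.97315506]
81 [[-0.1038  0.202 ]
 [-0.0892  0.2363]
 [-0.0717  0.2478]]
```

View pics/t6.png

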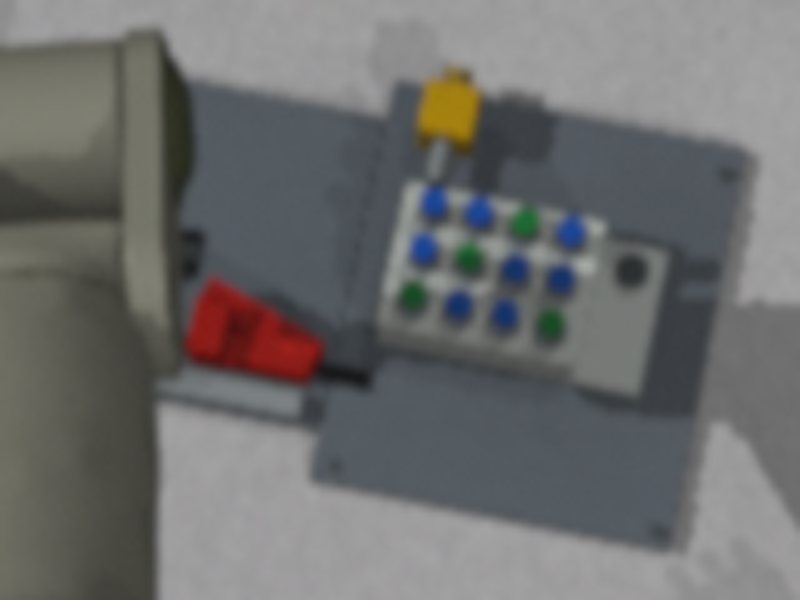

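The rack is seated against the plunger at picture (432,180), and the wedge block is around (225,330). Next I descend behind the block.

{"method": "move_arm", "body": {"moves": [0,0.2,4,0,0,0,0.2,8,0,0,0,0.2,9.1,0,0,0,0.2,9.1,0,0,0,0.2,9.1,0.5,0,0,0.2,9.1,1,0,0,0.2,9.1,1.4,0,0,0.2,9.1,1.6,0,0,0.2,9.1,1.8,0]}}

```text
t: 11.3
ee_pos: [0.5729, 0.1402, 0.0298]
tool_rot: [-0.067, 0.067, 0.704, -0.704]
wrist_force: [0.7, -0.9, -0.3]
gripper_width: 0.0002
```

{"method": "move_arm", "body": {"moves": [0,0,0,0.1,0,0,0,0,0.2,0,0,0,0,0.3,0,0,0,0,0.4,0,0,0,0,0.5,0]}}

```text
t: 11.8
ee_pos: [0.5718, 0.1355, 0.0293]
tool_rot: [-0.067, 0.067, 0.704, -0.704]
wrist_force: [-0.8, -0.5, 0.2]
gripper_width: 0.0001
```

{"method": "move_arm", "body": {"moves": [0,0,0,0.1,0,0,0,0,0.2,0,0,0,0,0.3,0,0,0,0,0.4,0,0,0,0,0.5,0]}}

```text
t: 12.3
ee_pos: [0.5709, 0.1307, 0.0293]
tool_rot: [-0.067, 0.067, 0.704, -0.704]
wrist_force: [0.7, 1.1, -0.7]
gripper_width: -0.0001
```

{"method": "move_arm", "body": {"moves": [0,0,0,0.2,0,0,0,0,0.4,0,0,0,0,0.6,0,0,0,0,0.8,0,0,0,0,1.0,0,0,0,0,1.2,0,0,0,0,1.4,0,0,0,0,1.6,0,0,0,0,1.8,0,0,0,0,2.0,0]}}

```text
t: 13.3
ee_pos: [0.567, 0.1108, 0.0292]
tool_rot: [-0.067, 0.067, 0.704, -0.704]
wrist_force: [-1.3, 2.7, 0.3]
gripper_width: -0.0004
```

Run:
```python
from h import *
s,M=axes(); print(s["t"],s["ee_pos"],todock(s["ee_pos"]),s["wrist_force"]@M,M.round(4).tolist())
```

```text
13.3 [0.56698419 0.11083576 0.0292497 ] [-0.0868458   0.24127611] [ 1.74895263 -0.32302009 -2.40754351] [[-0.982, -0.0002, -0.1891], [0.1891, 0.0, -0.982], [0.0002, -1.0, 0.0]]
```

{"method": "move_arm", "body": {"moves": [0,0,0,0.2,0,0,0,0,0.4,0,0,0,0,0.6,0,0,0,0,0.8,0,0,0,0,1.0,0]}}

```text
t: 13.8
ee_pos: [0.5651, 0.101, 0.0293]
tool_rot: [0.067, -0.067, -0.704, 0.704]
wrist_force: [-0.9, 2.6, 0.5]
gripper_width: -0.0001
```

Run:
```python
from h import *
s,M=axes(); print(s["t"],todock(s["ee_pos"]),s["wrist_force"]@M)
im,_=viewer.read_camera("scene"); a=im[235:335,285:425]; cv2.imwrite("pics/s7.png",cv2.resize(a,(784,560),interpolation=2))
```

```text
13.8 [-0.08679586  0.23127983] [ 1.37141735 -0.54990363 -2.36290821]
```

View pics/s7.png

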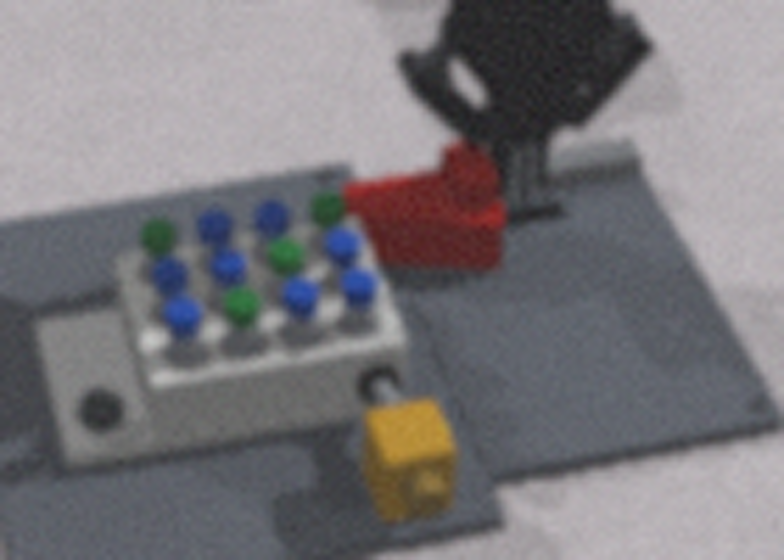

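{"method": "move_arm", "body": {"moves": [0,0,0,0.2,0,0,0,0,0.4,0,0,0,0,0.6,0,0,0,0,0.8,0,0,0,0,1.0,0]}}

```text
t: 14.35
ee_pos: [0.5632, 0.0912, 0.0293]
tool_rot: [0.067, -0.067, -0.704, 0.704]
wrist_force: [-2.0, 2.4, -0.4]
gripper_width: 0.0003
```

{"method": "move_arm", "body": {"moves": [0,0,0,0.2,0,0,0,0,0.4,0,0,0,0,0.6,0]}}

```text
t: 14.65
ee_pos: [0.5621, 0.0853, 0.0293]
tool_rot: [-0.067, 0.067, 0.704, -0.704]
wrist_force: [-0.8, 2.3, 0.3]
gripper_width: 0.0002
```

Run:
```python
from h import *
s,M=axes(); print(s["t"],todock(s["ee_pos"]),s["wrist_force"]@M)
im,d=viewer.read_camera("scene"); P=cloud("scene",d)
# top edge of wedge body and rack white side: rack corner from white block top, in dock frame
D=(P[...,:2]-PIN)@rot(-TH).T; hsv=cv2.cvtColor(im,cv2.COLOR_BGR2HSV)
w=(hsv[...,1]<50)&(hsv[...,2]>110)&(abs(P[...,2]-.053)<.006)&(D[...,0]>-.09)&(D[...,0]<.04)&(D[...,1]>0)&(D[...,1]<.17)
q=D[w]; print("rack top",w.sum(),np.percentile(q,[1,50,99],axis=0).round(4))
r=(cv2.inRange(hsv,(0,130,60),(8,255,255))>0)&(abs(D[...,1]-.19)<.06)&(P[...,2]<.05)&(P[...,2]>.02)
q=D[r]; 
for a in np.arange(.13,.24,.01):
  k=abs(q[:,1]-a)<.005
  if k.sum()>3: print("wedge y",a.round(3),k.sum(),np.percentile(q[k,0],[10,90]).round(4))
```

```text
14.65 [-0.08678074  0.21527383] [ 1.23440967 -0.2840151  -2.13569712]
rack top 455 [[-0.0668  0.021 ]
 [-0.0002  0.0777]
 [ 0.0228  0.1401]]
wedge y 0.15 16 [-0.0978 -0.0729]
wedge y 0.16 32 [-0.0967 -0.0654]
wedge y 0.17 35 [-0.0901 -0.0625]
wedge y 0.18 27 [-0.0879 -0.06  ]
wedge y 0.19 27 [-0.0708 -0.0557]
wedge y 0.2 6 [-0.0736 -0.0606]
```

{"method": "move_arm", "body": {"moves": [0,0,0,0.2,0,0,0,0,0.35,0]}}

```text
t: 14.9
ee_pos: [0.5615, 0.0819, 0.0293]
tool_rot: [0.067, -0.067, -0.704, 0.704]
wrist_force: [-2.6, 2.3, -0.7]
gripper_width: -0.0001
```

{"method": "move_arm", "body": {"moves": [0,0,0,0.1,0,0,0,0,0.2,0]}}

```text
t: 15.1
ee_pos: [0.5611, 0.08, 0.0293]
tool_rot: [-0.067, 0.067, 0.704, -0.704]
wrist_force: [-1.3, 3.1, -0.0]
gripper_width: -0.0001
```

{"method": "move_arm", "body": {"moves": [0,0,0,0.1,0,0,0,0,0.15,0]}}

```text
t: 15.3
ee_pos: [0.5608, 0.0785, 0.0293]
tool_rot: [-0.067, 0.067, 0.704, -0.704]
wrist_force: [-0.6, 1.9, 0.8]
gripper_width: -0.0001
```

{"method": "move_arm", "body": {"moves": [0,0,0,0.1,0,0,0,0,0.15,0]}}

```text
t: 15.5
ee_pos: [0.5605, 0.077, 0.0293]
tool_rot: [0.067, -0.067, -0.704, 0.704]
wrist_force: [-1.7, 2.4, -0.0]
gripper_width: 0.0001
```

{"method": "move_arm", "body": {"moves": [0,0,0,0.1,0,0,0,0,0.15,0]}}

```text
t: 15.7
ee_pos: [0.5603, 0.0756, 0.0293]
tool_rot: [0.067, -0.067, -0.704, 0.704]
wrist_force: [-0.7, 2.2, -0.3]
gripper_width: -0.0003
```

{"method": "move_arm", "body": {"moves": [0,0,0,0.1,0,0,0,0,0.15,0]}}

```text
t: 15.9
ee_pos: [0.56, 0.0741, 0.0293]
tool_rot: [0.067, -0.067, -0.704, 0.704]
wrist_force: [-0.8, 2.3, 0.2]
gripper_width: -0.0003
```

{"method": "move_arm", "body": {"moves": [0,0,0,0.1,0,0,0,0,0.15,0]}}

```text
t: 16.1
ee_pos: [0.5597, 0.0726, 0.0293]
tool_rot: [0.067, -0.067, -0.704, 0.704]
wrist_force: [-1.3, 2.7, 0.3]
gripper_width: 0.0002
```

{"method": "move_arm", "body": {"moves": [0,0,0,0.1,0,0,0,0,0.15,0]}}

```text
t: 16.3
ee_pos: [0.5594, 0.0711, 0.0293]
tool_rot: [0.067, -0.067, -0.704, 0.704]
wrist_force: [-0.8, 3.2, 0.6]
gripper_width: -0.0002
```

{"method": "move_arm", "body": {"moves": [0,0,0,0.1,0,0,0,0,0.13,0]}}

```text
t: 16.5
ee_pos: [0.5592, 0.0698, 0.0293]
tool_rot: [0.067, -0.067, -0.704, 0.704]
wrist_force: [-0.5, 2.2, -0.9]
gripper_width: -0.0003
```

{"method": "move_arm", "body": {"moves": [0,0,0,0.1,0,0,0,0,0.13,0]}}

```text
t: 16.7
ee_pos: [0.5589, 0.0686, 0.0293]
tool_rot: [0.067, -0.067, -0.704, 0.704]
wrist_force: [-0.3, 1.5, -0.7]
gripper_width: -0.0001
```

{"method": "move_arm", "body": {"moves": [0,0,0,0.1,0,0,0,0,0.13,0]}}

```text
t: 16.9
ee_pos: [0.5587, 0.0673, 0.0293]
tool_rot: [0.067, -0.067, -0.704, 0.704]
wrist_force: [-1.4, 2.3, 0.2]
gripper_width: -0.0001
```

{"method": "move_arm", "body": {"moves": [0,0,0,0.1,0,0,0,0,0.13,0]}}

```text
t: 17.1
ee_pos: [0.5584, 0.066, 0.0293]
tool_rot: [-0.067, 0.067, 0.704, -0.704]
wrist_force: [-1.4, 2.3, 0.1]
gripper_width: -0.0003
```

{"method": "move_arm", "body": {"moves": [0,0,0,0.1,0,0,0,0,0.13,0]}}

```text
t: 17.3
ee_pos: [0.5582, 0.0653, 0.0293]
tool_rot: [-0.067, 0.067, 0.704, -0.704]
wrist_force: [0.0, 7.2, 0.7]
gripper_width: -0.0
```

Contact: the push is about 7 N. I hold briefly, then add a little.

{"method": "move_arm", "body": {"moves": [0,0,0,0,0,0,0,0,0,0]}}

```text
t: 17.5
ee_pos: [0.5582, 0.0653, 0.0293]
tool_rot: [-0.067, 0.067, 0.704, -0.704]
wrist_force: [-1.3, 5.5, -0.3]
gripper_width: 0.0001
```

{"method": "move_arm", "body": {"moves": [0,0,0,0.03,0,0,0,0,0.03,0]}}

```text
t: 17.7
ee_pos: [0.5582, 0.0652, 0.0293]
tool_rot: [-0.067, 0.067, 0.704, -0.704]
wrist_force: [-0.2, 6.5, -0.6]
gripper_width: -0.0002
```

{"method": "move_arm", "body": {"moves": [0,0,0,0.04,0,0,0,0,0.04,0]}}

```text
t: 17.9
ee_pos: [0.5581, 0.065, 0.0293]
tool_rot: [-0.067, 0.067, 0.704, -0.703]
wrist_force: [0.5, 8.3, -0.5]
gripper_width: -0.0002
```

{"method": "move_arm", "body": {"moves": [0,0,0,0.03,0,0,0,0,0.03,0]}}

```text
t: 18.1
ee_pos: [0.5581, 0.0648, 0.0293]
tool_rot: [-0.067, 0.067, 0.704, -0.703]
wrist_force: [0.4, 8.9, 0.6]
gripper_width: 0.0002
```

{"method": "move_arm", "body": {"moves": [0,0,0,0,0]}}

```text
t: 18.2
ee_pos: [0.5581, 0.0648, 0.0293]
tool_rot: [-0.067, 0.067, 0.704, -0.703]
wrist_force: [-0.2, 8.9, -0.6]
gripper_width: -0.0001
```

{"method": "move_arm", "body": {"moves": [0,0,0,0.02,0,0,0,0,0.02,0]}}

```text
t: 18.4
ee_pos: [0.5581, 0.0647, 0.0293]
tool_rot: [-0.067, 0.067, 0.705, -0.703]
wrist_force: [-0.8, 9.6, -0.4]
gripper_width: 0.0001
```

Clamped at about 9.5 N. Now I back off straight, rise and look.

{"method": "move_arm", "body": {"moves": [0,0,0,-0.1,0,0,0,0,-0.4,0,0,0,0,-2,0,0,0,0,-4,0,0,0,0,-4.5,0,0,0,-4,-5,0,0,0,-9,-5,0,0,0,-13,-9,0,0,0,-13,-11,0,0,0,-13,-11,0]}}

```text
t: 19.4
ee_pos: [0.5793, 0.1741, 0.1608]
tool_rot: [-0.065, 0.067, 0.704, -0.704]
wrist_force: [-0.3, 0.2, -0.8]
gripper_width: -0.0001
```

Run:
```python
from h import *
s,M=axes(); print(s["t"],s["ee_pos"],s["wrist_force"])
im,d=viewer.read_camera("scene"); t,_=viewer.read_camera("top"); P=cloud("scene",d)
D=(P[...,:2]-PIN)@rot(-TH).T; hsv=cv2.cvtColor(im,cv2.COLOR_BGR2HSV)
w=(hsv[...,1]<50)&(hsv[...,2]>110)&(abs(P[...,2]-.053)<.006)&(D[...,0]>-.09)&(D[...,0]<.04)&(D[...,1]>0)&(D[...,1]<.17)
print("rack top",w.sum(),np.percentile(D[w],[1,50,99],axis=0).round(4))
a=cv2.resize(im[235:335,285:425],(560,400),interpolation=2); b=cv2.resize(t[140:250,300:400],(240,264)); o=np.zeros((400,800,3),np.uint8); o[:,:560]=a; o[:264,560:]=b
cv2.imwrite("pics/s8.png",o)
for n,I in(("top",t),("scene",im)):
  J=cv2.imread(f"pics/{n}0.png")
  for nm,(u,v,r) in dict(dropper=(451,161,10),jar=(185,198,14),carton=(455,217,20)).items():
    if n=="top": print(nm,cv2.absdiff(I,J)[v-r:v+r,u-r:u+r].mean())
```

```text
19.4 [0.57934329 0.17409592 0.16075489] [-0.33969769  0.20325103 -0.803297  ]
rack top 461 [[-0.0679  0.0214]
 [-0.003   0.077 ]
 [ 0.0228  0.1407]]
dropper 5.806666666666667
jar 5.804421768707483
carton 25.214791666666667
```

View pics/s8.png

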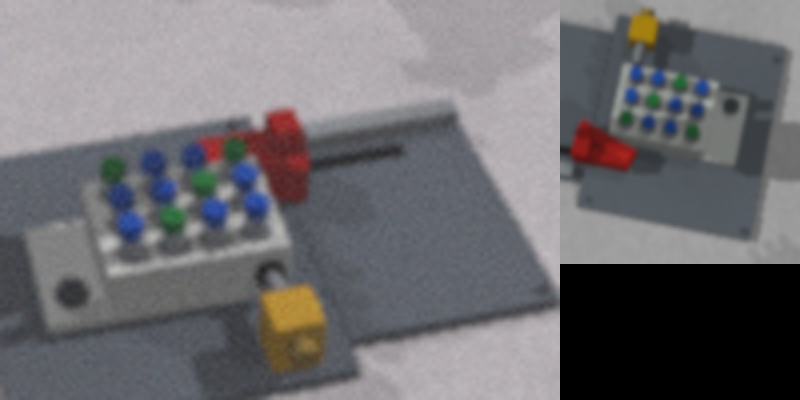

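The rack sits between the stop tip (270,272) and the wedge (285,155), and the gripper is clear. The carton's picture difference is probably the arm's moved shadow, so I check it by depth before handing in.

Run:
```python
from h import *
_,d=viewer.read_camera("top"); d0=np.load("top0.npy")
print(np.median(abs(d-d0)[203:231,438:474]),(abs(d-d0)[203:231,438:474]>.02).mean())
print(order.job_done())
```

```text
0.0031660795 0.00496031746031746
the job is handed in; nothing more can be done
None
```

The rack is turned against the stop and clamped by the wedge. The job is handed in at about 19.6 s, with the robot touching nothing.

- **Seating the rack:** I pushed it with the closed fingers until the stop was felt. My last step there was larger than needed. The wrist reading peaked at about 16 N in total (15.8 N from one reading), of which about 12 N was along the push and about 8 N upward. That is right at the 16 N limit, and readings jitter by about 0.7 N. The tool may also have seen a brief higher value between readings, so I can't rule out a short exceedance. I backed off at once.
- **Clamping:** I slid the wedge in about 67 mm, by estimate, until the push reached about 9.5 N, inside the 8 to 11 N range. Then I withdrew.
- **Last checks:** After I let go, the picture shows the rack flat, touching the rubber tip and held by the wedge. Its measured position matches the seated one to about 1 mm. Wrist force was back near zero.
- **Other items:** The dropper and jar look unchanged. The carton's picture differed from the start, apparently from the arm's shadow. Its depth readings were unchanged (3 mm median difference, about the noise).

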